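# Scan the ceramic aubergine at the gift-shop till

## Task

Scan the purple ceramic aubergine at the till: pick it out of the tray of ceramic vegetables with a light grip (the shell is thin, so keep each finger's squeeze under 20 N), lift it over the crate of glasses, and hold it still and upright about 15 mm above the scanner's glass window, centred on the window and with its length along the window's length, so that the barcode label under its foot can be read. Its rough foot would scratch the glass, so never let it touch the scanner, and do not knock or shift any of the other goods. Finish while still holding it there: do not put it down or let go.

Things in the scene. Friction and masses are not known exactly. Their poses are not given: they have to be found in the camera images.
- aubergine: Loose dark purple glazed ceramic aubergine, green calyx and stem, lying on its flat pale foot (70 x 36 x 8 mm); 136 mm long, 52 mm wide, 57 mm high, 0.15 to 0.31 kg. Origin: centre of the foot's underside = centre of the barcode label (44 x 26 mm, long side along x). x: along its length to the stem end (x = +86 mm; blunt end x = -50 mm); z up. Middles of the vegetables are 100 mm or more apart.
- aubergine_grip (a point): Where to grip the aubergine: on the body's axis, 31 mm straight above the aubergine's origin, same axes. From 28 mm behind to 24 mm ahead of it along x the body is a level cylinder 52 mm thick: grip across y. The centre of mass is within about 10 mm. 8 N per finger carries it; the thin shell counts as cracked above 20 N on a finger.
- tray: Fixed open wooden tray holding the ceramic vegetables, outer 400 mm (its x) by 220 mm (its y) by 35 mm high, walls and floor 6 mm thick. Origin: centre of the underside; z up. The aubergine lies crosswise (within about 30 degrees) in one of three places along the tray, about 120 mm apart; which one varies.
- tomato: Loose red ceramic tomato in the tray, 68 mm diameter, about 61 mm high with its stalk. Origin: centre of the underside. Leave it alone.
- pepper: Loose yellow ceramic sweet pepper in the tray, 68 mm across, about 76 mm high with its stalk. Origin: centre of the underside. Leave it alone.
- crate: Fixed slatted pale wooden crate between the tray and the scanner, 330 mm long (its x), 100 mm wide (its y), 70 mm high. Origin: centre of the underside; z up. Four drinking glasses stand in it in a row and stick out to about 116 mm above the counter.
- glass0: Loose green drinking glass standing in the crate, 68 mm across, 110 mm high, origin centre of its underside. Leave it alone.
- glass1: Loose orange glass in the crate, same size and origin. Leave it alone.
- glass2: Loose red glass in the crate, same size and origin. Leave it alone.
- glass3: Loose blue glass in the crate, same size and origin. Leave it alone.
- scanner: Fixed horizontal checkout scanner on the counter: black case 168 mm square at the base, 152 mm square head, flat top 95 mm above the counter, with a steel bezel around the window. Origin: centre of the underside; z up.
- window (a point): Centre of the scanner's dark glass window on its flat top, at the height of the glass (95 mm above the counter), marked by a red cross. The window is 98 mm long along this frame's x and 64 mm wide along y; the long red line runs along x. z up.
Mind the look-alikes: they are no part of the job. Leave any yellow look-alike of the aubergine alone.

How it is judged:
By the outcome, as a careful person would: the job done as asked, in the order asked, and still so for the second after the job is handed in, while the arm keeps its last pose, push and grip.
It also fails if it takes over 54 s, if anything falls off the work surface, if the arm or the gripper's body presses on something with over 40 N, if the wrist force passes 120 N, or if a joint passes its speed limit or range.

## Robot

A 6-joint arm with a two-finger parallel gripper is mounted at the origin on the work surface. World frame = base frame: x ahead of the robot, y to its left, z up, the work surface at z = 0. Lengths are in mm, angles in rad, forces in N, time in s.
With the tool pointing down it reaches from about 325 to 850 mm from the base axis. Payload 4.4 kg.
Tool frame: the origin (TCP) lies midway between the tips of the shut fingers; the grasp point (between the pads) lies 19 mm behind it; z points along the fingers, y is the direction in which the jaws open and shut (so a half turn about z gives the same grasp; the last joint's range is limited). The gripper opens to 94 mm and grips with 3 to 60 N. Pads are 16 mm wide; open, the fingers measure 119 mm over their backs; the gripper's body (75 mm by 177 mm) begins 78 mm behind the grasp point.
Start: joints at [-1.27, 0.207, 1.542, -0, 1.393, -0.15], TCP at [251.025, -517.314, 205.447] pointing down, gripper open.
Joint ranges: [-2.73, 2.73], [-0.86, 2.22], [0.23, 2.46], [-1.11, 4.25], [0.08, 2.63], [-2.82, 2.82]. Speed limits (rad/s): [2.79, 2.79, 3.14, 3.14, 3.14, 3.14].

## Interface

Orientations are given as a unit quaternion [w, x, y, z].
In Python, from cell import env gives the robot as it stands. The module is installed in compiled form; this text tells all that it offers.
- The arm moves only by the tool jog_arm, never from a script. Its argument "motion" is a list that holds one entry, the list of rows, each a list of 5 numbers: the finger opening in m, from 0 to 0.094, then the shift along the tool's x, y, z in m, then the turn about the tool's z in degrees. A call has 1 to 12 rows; each row shifts and turns the commanded pose from where the row before left it, along the tool's axes as they then stand; what a row does not reach is not made up. A row lasts 1/12 s, in which the tool goes at most 41.7 mm and 7.16 degrees, less where a joint would pass 70% of its speed; a pose out of reach is approached as far as the arm can. A call with a gripper value outside its range is refused whole. The fingers move at their own pace and stop on an object; "squeeze" is the grip in N (left out, the last holds). Time passes only in rows, so rows that do not move let the fingers close. It gives the time, the measured TCP pose, the force and the opening at its end, in the units of the state.
- env.state(): the state, without advancing time (a new reading comes with each control period).
- env.read_camera(name): name is "side" or "top" or "wrist"; returns the picture (384x512x3 uint8, red, green, blue); there is no depth.
- env.get_calibration(name): a dict with "fx", "fy", "cx", "cy" (pixels), "view" (4x4, takes a point from world to camera coordinates); the wrist camera has in their place "T_tool_cam" (4x4, takes a point from camera to tool coordinates, whose origin is the TCP and whose axes are the flange's). Camera axes: x right, y down, z forward; pixel columns grow to the right and rows downward; lengths in mm; the calibration is good to about 2 mm. A picture is of the moment at which its call begins: read the wrist's pose just before it. get_calibration takes no time and is no camera call.
- env.sign_off(): hands the job in, once; it reports no verdict.
Trained networks look in the newest picture that a camera, given by its name, has taken for a name from the list of things; names that differ only in an ending like _2 or _b are one class to them, and where a whole thing is asked for, a point or a joint stands for the part that bears it (a point fixed in the world has none). Each returns a list of dicts, best first, with "conf" (0 to 1); they miss things now and then, are a little off and sometimes report something else, mostly with a low value. They report only what shows in the picture. A call takes as long as a camera call. They do not tell look-alikes from the thing itself.
- env.recognise(camera, name): "centre" ([column, row] in pixels, amid what is visible of it).
- env.outline_of(camera, name): "pixels" (384x512 bool, what is visible of it) and "centre" ([column, row] in pixels, amid what is visible of it).
- env.tip_of(camera, name): "centre" ([column, row] in pixels: a listed point, or the origin of a listed thing).
The state is a dict: "time_s": time; "joint_pos": joint angles; "dq": joint speeds; "tau": joint torques, N m; "position": TCP position; "eef_rot": TCP orientation; "force": force on the tool from outside, world axes, zero at the start; "moment": the same for the moment, N m; "gripper_width": finger opening in mm.
Only numpy, scipy, OpenCV 4.12 (cv2) and the standard library are available. Lean on these libraries where they do the work, as an engineer would, in place of code of your own. Each camera call takes 0.05 s, during which the arm holds its last target.

## Working session

There is one attempt and no reset: what is moved stays moved. The work goes in short steps, Python scripts to look and compute and a tool call to move; the robot and the scene stay as the last step left them, time stands still between calls to the robot, and variables do not carry over. Pictures are saved under pics/ and viewed, and the job is handed in when it is done.

Besides the shell and the picture viewer there is one more tool, called after "Request:" by a JSON object that holds its "fn" and its "kwargs", one argument or row to a line. jog_arm: Moves the arm, as the interface text tells. Its arguments: {"type":"object","properties":{"motion":{"type":"array"},"squeeze":{"type":"number"}},"required":["motion"]}

```bash
mkdir -p pics; python3 - <<'E'
from cell import env
import cv2,numpy as np
print(env.state())
for n in("top","side","wrist"):
    im=env.read_camera(n); cv2.imwrite(f"pics/{n}0.png",im[:,:,::-1])
    print(n,{k:np.round(v,4).tolist() if not isinstance(v,str) else v for k,v in env.get_calibration(n).items()})
for c in ("top","side"):
  for n in ("aubergine","window","tomato","pepper","scanner","crate","tray"):
    try: print(c,n,[(np.round(d["centre"]).tolist(),round(d["conf"],2)) for d in env.recognise(c,n)])
    except Exception as e: print(c,n,e)
E
```

```text
{'time_s': 0.0, 'joint_pos': array([-1.26948037e+00,  2.07383509e-01,  1.54290430e+00,  1.29947282e-05,
        1.39351781e+00, -1.50495224e-01]), 'dq': array([ 0.00095311, -0.00042651,  0.00063257,  0.00018399, -0.00111655,
        0.00087022]), 'tau': array([-4.37251147e-04, -3.70885563e+01, -2.81416047e+01,  6.98382547e-02,
        3.60083871e-02, -1.80291504e-04]), 'position': array([ 250.80163228, -516.54193366,  204.3350928 ]), 'eef_rot': array([-1.10381825e-03,  9.74591326e-01,  2.23987776e-01, -7.69850023e-05]), 'force': array([0.88386905, 0.89147358, 0.39053359]), 'moment': array([-0.04815111,  0.00907144,  0.01076531]), 'gripper_width': 93.78363356688543}
top {'fx': 478.25, 'fy': 478.25, 'cx': 252.372, 'cy': 203.1171, 'view': [[-0.0023, -1.0, 0.0011, 64.7922], [-0.9974, 0.0022, -0.0715, 503.7063], [0.0715, -0.0013, -0.9974, 1393.5922], [0.0, 0.0, 0.0, 1.0]]}
side {'fx': 346.702, 'fy': 346.702, 'cx': 254.3945, 'cy': 197.3343, 'view': [[-0.7816, -0.6237, -0.0103, 443.3102], [-0.4765, 0.6076, -0.6354, 247.5746], [0.4025, -0.4918, -0.7721, 827.6686], [0.0, 0.0, 0.0, 1.0]]}
wris
[... 187 characters left out ...]
 [0.0, 0.0, 0.0, 1.0]]}
top aubergine [([111.0, 274.0], 0.83), ([197.0, 166.0], 0.78)]
top window [([376.0, 183.0], 0.77), ([188.0, 207.0], 0.45)]
top tomato [([181.0, 248.0], 0.6)]
top pepper [([187.0, 206.0], 0.85), ([272.0, 184.0], 0.57), ([196.0, 162.0], 0.49)]
top scanner [([373.0, 185.0], 0.95), ([188.0, 206.0], 0.35), ([273.0, 158.0], 0.31)]
top crate [([268.0, 173.0], 0.71)]
top tray [([197.0, 210.0], 0.94)]
side aubergine [([186.0, 223.0], 0.8), ([205.0, 376.0], 0.67)]
side window [([311.0, 131.0], 0.9)]
side tomato [([247.0, 289.0], 0.8)]
side pepper [([216.0, 250.0], 0.76)]
side scanner [([310.0, 130.0], 0.91)]
side crate [([251.0, 193.0], 0.66)]
side tray [([225.0, 263.0], 0.61)]
```

View pics/top0.png

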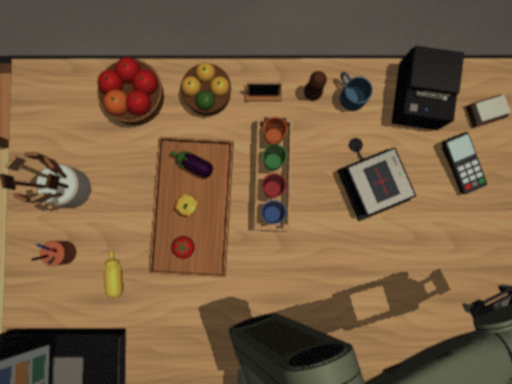

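View pics/side0.png

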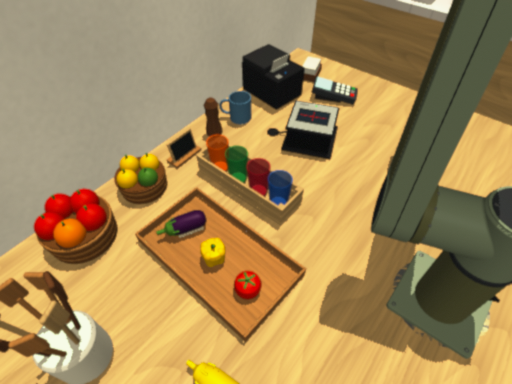

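```bash
cat > h.py <<'E'
from cell import env
import numpy as np,cv2
from scipy.spatial.transform import Rotation as R
def cam(n,st=None):
    c=env.get_calibration(n); K=(c["fx"],c["fy"],c["cx"],c["cy"])
    if n=="wrist":
        s=st or env.state(); T=np.eye(4); T[:3,:3]=R.from_quat(s["eef_rot"],scalar_first=True).as_matrix(); T[:3,3]=s["position"]
        return K,np.linalg.inv(T@np.array(c["T_tool_cam"]))
    return K,np.array(c["view"])
def back(C,px,z):
    K,V=C; W=np.linalg.inv(V); d=W[:3,:3]@[(px[0]-K[2])/K[0],(px[1]-K[3])/K[1],1]; o=W[:3,3]
    return o+d*(z-o[2])/d[2]
def proj(C,p):
    K,V=C; q=V[:3,:3]@np.asarray(p)+V[:3,3]; return np.array([K[0]*q[0]/q[2]+K[2],K[1]*q[1]/q[2]+K[3]])
E
python3 - <<'E'
from h import *
im=cv2.imread("pics/top0.png"); cv2.imwrite("pics/crop0.png",cv2.resize(im[120:310,60:260],None,fx=3,fy=3,interpolation=cv2.INTER_CUBIC))
cv2.imwrite("pics/crop1.png",cv2.resize(im[110:260,230:440],None,fx=3.5,fy=3.5,interpolation=cv2.INTER_CUBIC))
E
```

```text
(no output)
```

View pics/crop0.png

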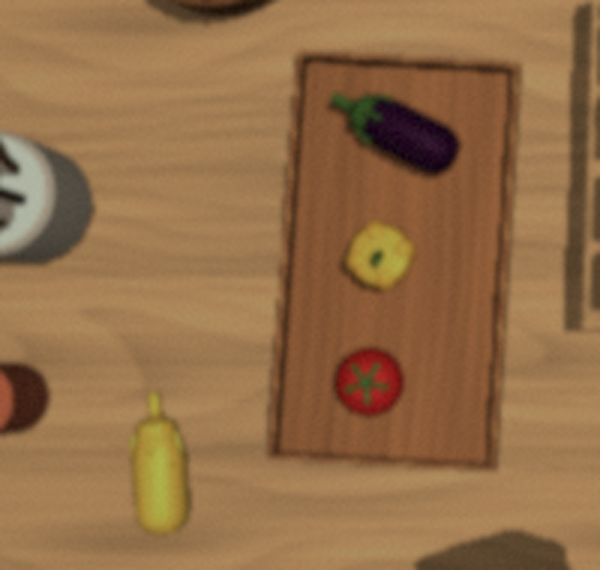

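View pics/crop1.png

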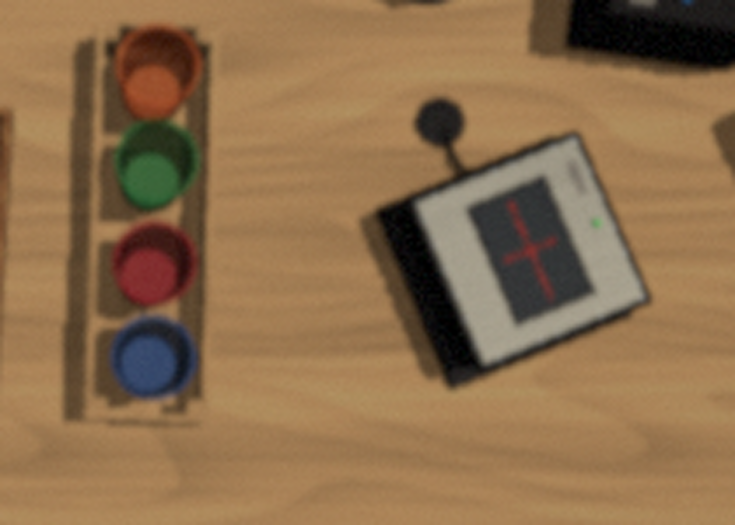

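The target is the purple aubergine in the tray, at top (197,166) and side (186,223). The look-alike is the yellow aubergine or bottle at top (113,274) and side (205,376), outside the tray, so I'm leaving it alone. The crop confirms the purple body, with the green stem pointing image upper-left. A black disc or display on a stalk stands beside the scanner at top (355,145).

```bash
python3 - <<'E'
from h import *
im=cv2.imread("pics/top0.png").astype(int); b,g,r=im[...,0],im[...,1],im[...,2]
C=cam("top"); S=cam("side")
# window red cross
def comp(m,c,rad):
    yy,xx=np.nonzero(m); k=np.hypot(xx-c[0],yy-c[1])<rad; return np.c_[xx,yy][k].astype(float)
p=comp((r>g+25)&(r>b+15),(381,182),25)
P=np.array([back(C,q,95) for q in p]); 
print("red",len(p),p.mean(0),P.mean(0)); u,s,v=np.linalg.svd(P[:,:2]-P[:,:2].mean(0)); print(s,np.degrees(np.arctan2(v[0,1],v[0,0])))
dark=comp((im.max(2)<110)&(im.max(2)>0)|((r>g+25)&(r>b+15)),(381,182),21)
hull=cv2.minAreaRect(dark.astype(np.float32)); bp=cv2.boxPoints(hull); B=np.array([back(C,q,95) for q in bp]); print("win box",bp.round(1).tolist(),B.round(1).tolist(),B.mean(0))
for c in("top","side"):
  (env.read_camera(c))
  for n in("window","aubergine","aubergine_grip","scanner"):
    for d in env.tip_of(c,n): print(c,n,np.round(d["centre"],1),round(d["conf"],2),{z:back(cam(c),d["centre"],z).round(1)[:2].tolist() for z in(0,6,37,95)})
  for d in env.outline_of(c,"aubergine"):
    yy,xx=np.nonzero(d["pixels"]); q=np.c_[xx,yy].astype(float)
    P=np.array([back(cam(c),a,37) for a in q])[:,:2]; u,s,v=np.linalg.svd(P-P.mean(0),full_matrices=False); t=(P-P.mean(0))@v.T
    print(c,"outl",d["conf"],q.mean(0),P.mean(0),v[0],np.degrees(np.arctan2(v[0,1],v[0,0])),t.min(0),t.max(0))
# pole height
W=np.linalg.inv
def tri(a,bb):
    L=[]
    for (K,V),q in((C,a),(S,bb)):
        M=np.array([[K[0],0,K[2]],[0,K[1],K[3]],[0,0,1]])@V[:3]; L+=[q[0]*M[2]-M[0],q[1]*M[2]-M[1]]
    X=np.linalg.svd(np.array(L))[2][-1]; return X[:3]/X[3]
print("disc",tri((355,144.5),(273,132)))
# colour-based aubergine
for x0,c,CC in(("top",(192,165),C),):
    pu=comp((b>g+5)&(r>g)&(im.max(2)<90),c,30)
    P=np.array([back(CC,a,43) for a in pu])[:,:2]; m=P.mean(0);u,s,v=np.linalg.svd(P-m,full_matrices=False);t=(P-m)@v.T
    print(len(pu),pu.mean(0),m,np.degrees(np.arctan2(v[0,1],v[0,0])),t.min(0),t.max(0))
E
```

```text
red 100 [381.03 180.79] [ 560.22602071 -296.68604227   95.        ]
[199.27686368  76.97977448] -158.13009221941735
win box [[362.70001220703125, 168.89999389648438], [385.0, 159.3000030517578], [399.5, 193.10000610351562], [377.1000061035156, 202.6999969482422]] [[594.0, -245.9, 95.0], [620.9, -309.1, 95.0], [525.5, -347.5, 95.0], [498.8, -284.5, 95.0]] [ 559.81879644 -296.74077329   95.        ]
top window [383.2 181.1] 0.65 {0: [570.5, -329.0], 6: [569.8, -327.4], 37: [566.1, -318.8], 95: [559.3, -302.8]}
top aubergine [113.3 276.6] 0.69 {0: [288.3, 475.2], 6: [288.8, 473.5], 37: [291.3, 464.6], 95: [295.9, 447.9]}
top aubergine [200.1 166.9] 0.57 {0: [614.6, 220.5], 6: [613.7, 219.8], 37: [609.1, 216.4], 95: [600.5, 210.1]}
top aubergine [273.4 136.8] 0.56 {0: [705.8, -0.3], 6: [704.5, -0.1], 37: [697.9, 1.4], 95: [685.6, 4.0]}
top aubergine_grip [196.  164.3] 0.92 {0: [622.5, 232.8], 6: [621.6, 232.1], 37: [616.8, 228.5], 95: [607.9, 221.7]}
top aubergine_grip [115.  279.7] 0.91 {0: [279.2, 470.0], 6: [279.7, 468.3], 37: [282.4, 459.5], 95: [287.5, 443.0]}
top aubergine_grip [27
[... 969 characters left out ...]
], 95: [579.8, 248.7]}
side scanner [310.2 140.4] 0.94 {0: [556.0, -294.8], 6: [552.8, -288.6], 37: [536.4, -256.6], 95: [505.6, -196.6]}
side outl 0.87 [184.51736111 223.99768519] [619.65147941 234.79723482] [0.44737485 0.89434655] 63.424618791362604 [-59.80879203 -37.26038335] [75.78068576 36.67177151]
side outl 0.82 [209.58887381 373.7761194 ] [313.75124166 461.87693968] [-0.92310273 -0.38455345] -157.38397926903838 [-53.14824365 -20.88347484] [60.30097005 23.67472309]Traceback (most recent call last):
  File "<stdin>", line 18, in <module>
  File "h.py", line 5, in cam
    c=env.get_calibration(n); K=(c["fx"],c["fy"],c["cx"],c["cy"])
ValueError: time passes only in moves, steps and waits
```

Request:
{"fn": "jog_arm", "kwargs": {
  "motion": [
    [[0.08,0.03,0,0,-6.3],[0.08,0.03,0,0,-6.3],[0.08,0.03,0,0,-6.3],[0.08,0.03,0,0,-6.3],[0.08,0.03,0,0,-6.3],[0.08,0.03,0,0,-6.1],[0.08,0.035,0,0,0],[0.08,0.035,0,0,0],[0.08,0.035,0,0,0],[0.08,0.035,0,0,0],[0.08,0.035,0,0,0],[0.08,0,0,0,0]]
  ],
  "squeeze": 8
}}

```text
time_s: 2.45
position: [463.3, -238.0, 205.6]
eef_rot: [-0.001, 0.849, 0.529, 0.001]
force: [-0.8, 0.8, 0.6]
gripper_width: 80.1
```

```bash
python3 - <<'E'
from h import *
st=env.state(); im=env.read_camera("wrist"); C=cam("wrist",st); np.save("st1.npy",st,allow_pickle=True)
cv2.imwrite("pics/w1.png",im[:,:,::-1])
for n in("window",):
  for d in env.tip_of("wrist",n): print(n,d["centre"],d["conf"],back(C,d["centre"],95))
  print([(d["centre"],d["conf"]) for d in env.recognise("wrist",n)])
print(proj(C,(559.5,-298,95)),st["position"],R.from_quat(st["eef_rot"],scalar_first=True).as_matrix().round(3))
E
```

```text
window [374.8, 200.5] 0.8 [ 559.49116439 -297.4649707    95.        ]
[([376.0, 180.0], 0.84)]
[375.00656636 200.97609525] [ 463.30128159 -237.95832798  205.55215313] [[ 0.441  0.898  0.001]
 [ 0.898 -0.441  0.003]
 [ 0.003 -0.    -1.   ]]
```

View pics/w1.png

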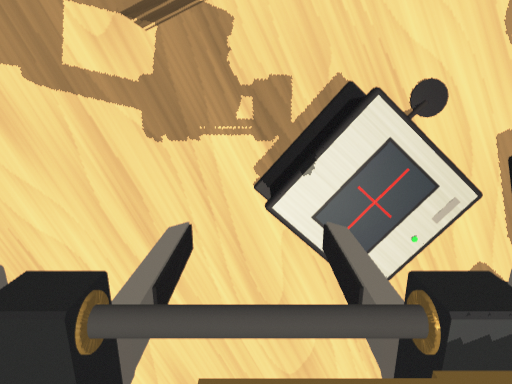

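The wrist view shows the scanner's red cross at about (375,201), with its long line from (348,230) to (409,169). The black disc on a stalk is at (429,97).

```bash
python3 - <<'E'
from h import *
st=np.load("st1.npy",allow_pickle=True).item(); C=cam("wrist",st);T=cam("top");S=cam("side")
im=cv2.imread("pics/w1.png").astype(int); b,g,r=im[...,0],im[...,1],im[...,2]
yy,xx=np.nonzero((r>150)&(g<110)&(b<110)); k=np.hypot(xx-375,yy-201)<60; P=np.array([back(C,(x,y),95)[:2] for x,y in zip(xx[k],yy[k])])
print(k.sum(),P.mean(0)); m=P.mean(0); u,s,v=np.linalg.svd(P-m,full_matrices=False); print(s,np.degrees(np.arctan2(v[0,1],v[0,0]))%180, ((P-m)@v.T).min(0),((P-m)@v.T).max(0))
a,c=back(C,(348,230),95),back(C,(409,169),95); print(np.degrees(np.arctan2(*(c-a)[[1,0]])))
# window glass corners, rough
for q in((312,217),(391,139),(438,186)): print(back(C,q,95).round(1))
def tri(obs):
    L=[]
    for (K,V),q in obs:
        M=np.array([[K[0],0,K[2]],[0,K[1],K[3]],[0,0,1]])@V[:3]; L+=[q[0]*M[2]-M[0],q[1]*M[2]-M[1]]
    X=np.linalg.svd(np.array(L))[2][-1]; return X[:3]/X[3]
print("disc",tri([(T,(355,144.5)),(S,(273,132)),(C,(429,97))]),tri([(S,(273,132)),(C,(429,97))]))
print("tray corners",[back(T,q,35)[:2].round() for q in((160,139),(233,142),(226,275),(151,272))])
E
```

```text
361 [ 561.01146092 -297.38712747]
[359.22548557 149.47845792] 22.272810566371987 [-40.11842062 -22.94267109] [38.89491201 22.87062057]
23.08545495097963
[ 498.7 -286.2   95. ]
[ 593.5 -249.1   95. ]
[ 618.3 -310.4   95. ]
disc [ 680.22270283 -246.05129753    5.02873539] [ 680.18254661 -247.31060418    4.43118766]
tray corners [array([692., 335.]), array([683., 120.]), array([295., 140.]), array([304., 357.])]
```

Request:
{"fn": "jog_arm", "kwargs": {
  "motion": [
    [[0.08,0.035,0,0,0],[0.08,0.035,0,0,0],[0.08,0.035,0,0,0],[0.08,0.035,0,0,0],[0.08,0.035,0,0,0],[0.08,0.035,0,0,0],[0.08,0.035,0,0,0],[0.08,0.035,0,0,0],[0.08,0.035,0,0,0],[0.08,0.035,0,0,0],[0.08,0.035,0,0,0],[0.08,0.035,0,0,0]]
  ]
}}

```text
time_s: 3.6
position: [650.0, 131.9, 205.2]
eef_rot: [0.0, 0.851, 0.525, -0.0]
force: [0.5, -0.2, -0.7]
gripper_width: 80.2
```

Request:
{"fn": "jog_arm", "kwargs": {
  "motion": [
    [[0.08,0.03,0,0,0],[0.08,0.03,0,0,0],[0.08,0,0,0,0],[0.08,0,0,0,0]]
  ]
}}

```text
time_s: 3.93
position: [676.2, 185.6, 204.4]
eef_rot: [0.0, 0.85, 0.526, -0.001]
force: [0.2, -0.8, 0.6]
gripper_width: 79.6
```

```bash
python3 - <<'E'
from h import *
st=env.state(); im=env.read_camera("wrist"); C=cam("wrist",st); np.save("st2.npy",st,allow_pickle=True)
cv2.imwrite("pics/w2.png",im[:,:,::-1])
for d in env.tip_of("wrist","aubergine_grip"): print(d["centre"],d["conf"],back(C,d["centre"],37))
for d in env.outline_of("wrist","aubergine"):
    yy,xx=np.nonzero(d["pixels"]); P=np.array([back(C,a,37) for a in np.c_[xx,yy]])[:,:2]
    m=P.mean(0);u,s,v=np.linalg.svd(P-m,full_matrices=False);v=v*np.sign(v[:,1:2]);t=(P-m)@v.T
    print(d["conf"],d["centre"],m,np.degrees(np.arctan2(v[0,1],v[0,0])),t.min(0),t.max(0))
    np.save("ol.npy",d["pixels"]);break
R_=R.from_quat(st["eef_rot"],scalar_first=True).as_matrix().round(4); print(st["position"],R_.tolist(),st["force"],st["time_s"])
print(proj(C,(616,227.5,37)))
E
```

```text
[193.8, 167.6] 0.7 [617.03997409 226.19429144  37.        ]
0.87 [188.6, 156.3] [618.55461051 235.98226261] 63.25635507175368 [-61.71742048 -26.81638643] [75.00727856 26.84108757]
[676.23566705 185.56236434 204.43425415] [[0.4464, 0.8948, -0.001], [0.8948, -0.4464, -0.0009], [-0.0013, -0.0005, -1.0]] [ 0.21031603 -0.84013439  0.57376629] 3.9333
[192.40972484 166.97874846]
```

View pics/w2.png

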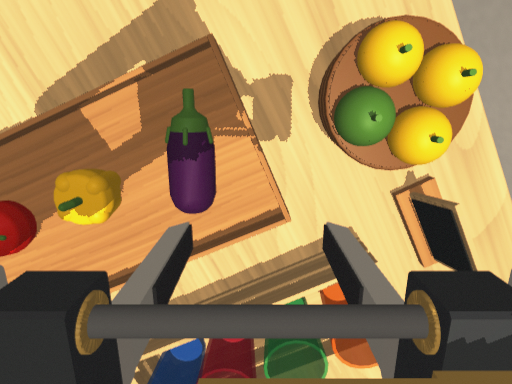

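The wrist view shows the purple aubergine's body centre near (192,170), with the stem up. The pepper is at (85,197) and the tomato at (10,228), both well clear. The glasses are below. I'll move over the aubergine, descend partway and look again.

Request:
{"fn": "jog_arm", "kwargs": {
  "motion": [
    [[0.08,0.0035,-0.024,0,0],[0.08,0.0035,-0.024,0,0],[0.08,0.0034,-0.024,0,0],[0.08,0,0,0.025,0],[0.08,0,0,0.025,0],[0.08,0,0,0.025,0],[0.08,0,0,0.025,0],[0.08,0,0,0.01,0],[0.08,0,0,0,0],[0.08,0,0,0,0]]
  ]
}}

```text
time_s: 4.92
position: [615.9, 226.7, 95.8]
eef_rot: [-0.0, 0.851, 0.525, -0.0]
force: [0.9, -0.8, 0.6]
gripper_width: 80.2
```

```bash
python3 - <<'E'
from h import *
st=env.state(); im=env.read_camera("wrist"); C=cam("wrist",st)
cv2.imwrite("pics/w3.png",im[:,:,::-1])
for d in env.tip_of("wrist","aubergine_grip"): print(d["centre"],d["conf"],back(C,d["centre"],37))
for d in env.outline_of("wrist","aubergine")[:1]:
    yy,xx=np.nonzero(d["pixels"]); P=np.array([back(C,a,37) for a in np.c_[xx,yy]])[:,:2]
    M=R.from_quat(st["eef_rot"],scalar_first=True).as_matrix(); t=(P-st["position"][:2])@M[:2,:2]
    for lo in range(-70,80,10):
        k=abs(t[:,0]-lo)<2
        if k.any(): print(lo,t[k,1].min().round(1),t[k,1].max().round(1))
print(st["position"],M.round(4).tolist(),st["force"],st["time_s"])
E
```

```text
[256.7, 204.8] 0.96 [615.72126267 227.47952427  37.        ]
-50 -18.7 15.4
-40 -24.3 21.9
-30 -27.3 24.2
-20 -27.1 24.7
-10 -26.8 24.5
0 -27.3 24.2
10 -27.0 24.8
20 -26.7 24.5
30 -27.1 25.0
40 -25.3 22.5
50 -20.5 17.8
60 -15.1 12.4
70 -6.9 4.9
[615.94364172 226.6808289   95.76042319] [[0.4477, 0.8942, -0.0003], [0.8942, -0.4477, -0.0001], [-0.0002, -0.0002, -1.0]] [ 0.87274871 -0.84499907  0.56284933] 4.9167
```

View pics/w3.png

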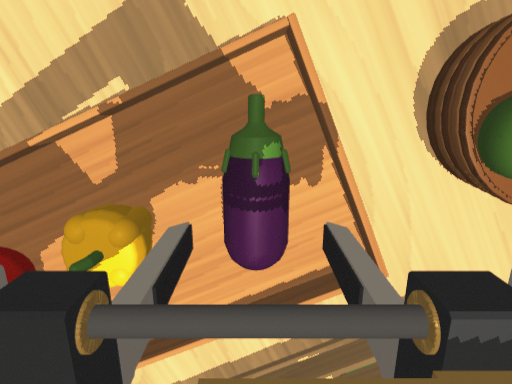

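The aubergine at (256,210) lies between the fingers, aligned with them and about 1 mm off centre. I'll descend and close lightly.

Request:
{"fn": "jog_arm", "kwargs": {
  "motion": [
    [[0.08,0,-0.001,0.016,0],[0.08,0,0,0.016,0],[0.08,0,0,0.016,0],[0.08,0,0,0.016,0],[0.08,0,0,0.0125,0],[0.08,0,0,0,0],[0.08,0,0,0,0],[0.06,0,0,0,0],[0.056,0,0,0,0],[0.054,0,0,0,0],[0.054,0,0,0,0]]
  ],
  "squeeze": 10
}}

```text
time_s: 5.98
position: [615.7, 228.4, 20.1]
eef_rot: [0.0, 0.85, 0.526, 0.001]
force: [0.2, -0.4, -0.2]
gripper_width: 56.5
```

Request:
{"fn": "jog_arm", "kwargs": {
  "motion": [
    [[0.052,0,0,0,0],[0.05,0,0,0,0],[0.048,0,0,0,0],[0.045,0,0,0,0],[0.04,0,0,0,0],[0.04,0,0,0,0],[0.04,0,0,0,0]]
  ]
}}

```text
time_s: 6.57
position: [615.3, 228.3, 19.5]
eef_rot: [0.0, 0.85, 0.526, 0.0]
force: [-0.9, -0.4, 4.9]
gripper_width: 51.9
```

Request:
{"fn": "jog_arm", "kwargs": {
  "motion": [
    [[0.04,0,0,-0.003,0],[0.04,0,0,-0.005,0],[0.04,0,0,-0.008,0],[0.04,0,0,-0.008,0],[0.04,0,0,-0.008,0],[0.04,0,0,-0.008,0],[0.04,0,0,-0.005,0],[0.04,0,0,-0.003,0],[0.04,0,0,0,0],[0.04,0,0,0,0]]
  ]
}}

```text
time_s: 7.4
position: [614.9, 228.2, 67.1]
eef_rot: [0.0, 0.85, 0.526, 0.0]
force: [0.4, -1.1, -1.9]
gripper_width: 51.8
```

```bash
python3 - <<'E'
from h import *
st=env.state(); im=env.read_camera("wrist"); C=cam("wrist",st)
cv2.imwrite("pics/w4.png",np.hstack([im[:,:,::-1]]))
im=env.read_camera("side"); cv2.imwrite("pics/s4.png",cv2.resize(im[150:350,90:340,::-1],None,fx=3,fy=3,interpolation=cv2.INTER_CUBIC))
print(st["position"],st["force"],st["moment"],st["gripper_width"])
E
```

```text
[614.90026013 228.17794956  67.11926342] [ 0.36324463 -1.06942769 -1.92616275] [-0.05333383 -0.11015236  0.00615456] 51.77392230655892
```

View pics/w4.png

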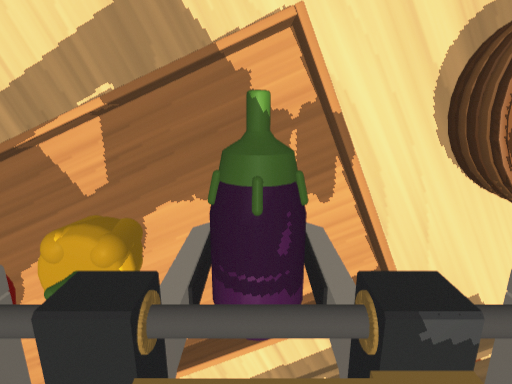

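View pics/s4.png

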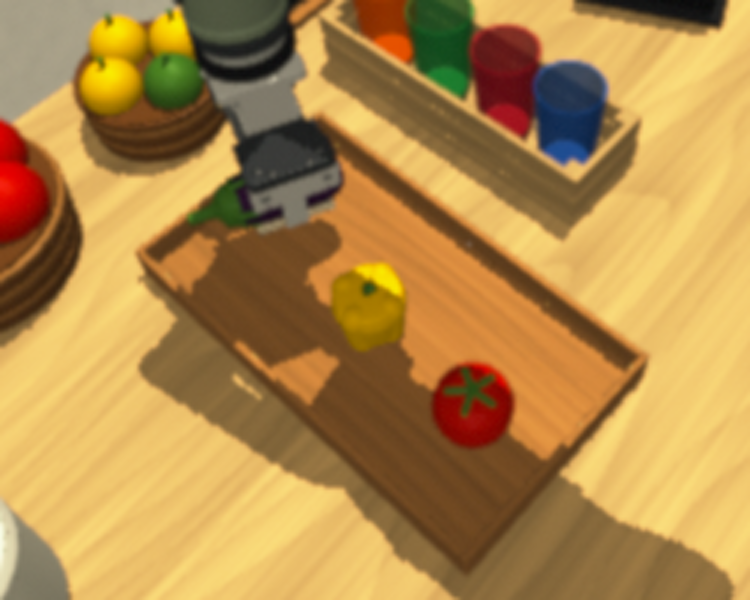

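The aubergine is lifted cleanly: the foot is clear and the pepper and tomato haven't moved. Next I'll raise it to about z 200, turn it and traverse.

Request:
{"fn": "jog_arm", "kwargs": {
  "motion": [
    [[0.04,0,0,-0.006,0],[0.04,0,0,-0.012,0],[0.04,0,0,-0.016,3],[0.04,0,0,-0.018,4.5],[0.04,0,0,-0.018,5],[0.04,0,0,-0.018,5],[0.04,0,0,-0.018,5],[0.04,0,0,-0.014,5],[0.04,0,0,-0.009,5],[0.04,0,0,-0.004,4.5],[0.04,0,0,0,3],[0.04,0,0,0,1.4]]
  ]
}}

```text
time_s: 8.5
position: [615.5, 228.3, 201.9]
eef_rot: [-0.0, 0.982, 0.191, 0.001]
force: [-0.5, 0.4, -1.7]
gripper_width: 52.1
```

Request:
{"fn": "jog_arm", "kwargs": {
  "motion": [
    [[0.04,-0.003,0.006,0,0],[0.04,-0.006,0.0115,0,0],[0.04,-0.0095,0.018,0,0],[0.04,-0.0125,0.0235,0,0],[0.04,-0.0125,0.0235,0,0],[0.04,-0.0125,0.0235,0,0],[0.04,-0.0125,0.0235,0,0],[0.04,-0.0125,0.0235,0,0],[0.04,-0.0125,0.0235,0,0],[0.04,-0.0125,0.0235,0,0],[0.04,-0.0125,0.0235,0,0],[0.04,-0.0125,0.0235,0,0]]
  ]
}}

```text
time_s: 9.5
position: [585.3, -52.3, 199.8]
eef_rot: [0.0, 0.981, 0.192, -0.0]
force: [-0.7, 0.2, -1.9]
gripper_width: 52.0
```

Request:
{"fn": "jog_arm", "kwargs": {
  "motion": [
    [[0.04,-0.0125,0.0235,0,0],[0.04,-0.0125,0.0235,0,0],[0.04,-0.0125,0.0235,0,0],[0.04,-0.0125,0.0235,0,0],[0.04,-0.0125,0.0235,0,0],[0.04,-0.0125,0.0235,0,0],[0.04,-0.0125,0.0235,0,0],[0.04,-0.0095,0.018,0,0],[0.04,-0.006,0.0115,0,0],[0.04,-0.003,0.006,0,0],[0.04,0,0,0,0],[0.04,0,0,0,0]]
  ]
}}

```text
time_s: 10.5
position: [563.1, -274.6, 199.8]
eef_rot: [-0.001, 0.981, 0.192, -0.0]
force: [-0.4, 0.4, -2.7]
gripper_width: 52.0
```

```bash
cat > look.py <<'E'
from h import *
import sys
n=sys.argv[1]
st=env.state(); im=env.read_camera("wrist"); C=cam("wrist",st)
cv2.imwrite(f"pics/w{n}.png",im[:,:,::-1])
M=R.from_quat(st["eef_rot"],scalar_first=True).as_matrix()
print(st["time_s"],st["position"],M.round(4).tolist(),np.degrees(np.arctan2(M[1,0],M[0,0])),st["force"],st["moment"],st["gripper_width"])
tgt=np.array([561.0,-297.2,123.6]); print("tool delta",M.T@(tgt-st["position"]))
im=env.read_camera("side"); cv2.imwrite(f"pics/s{n}.png",cv2.resize(im[20:200,220:420,::-1],None,fx=3,fy=3,interpolation=cv2.INTER_CUBIC))
im=env.read_camera("top"); cv2.imwrite(f"pics/t{n}.png",im[:,:,::-1])
E
python3 look.py 5
```

```text
10.5 [ 563.12032259 -274.64761657  199.75331847] [[0.9266, 0.376, -0.0004], [0.376, -0.9266, 0.001], [0.0001, -0.0011, -1.0]] 22.08768059169086 [-0.39157419  0.42513791 -2.66252479] [ 0.03505716  0.01300444 -0.05283708] 51.96562623576332
tool delta [-10.44954341  20.1823878   76.13088693]
```

View pics/w5.png

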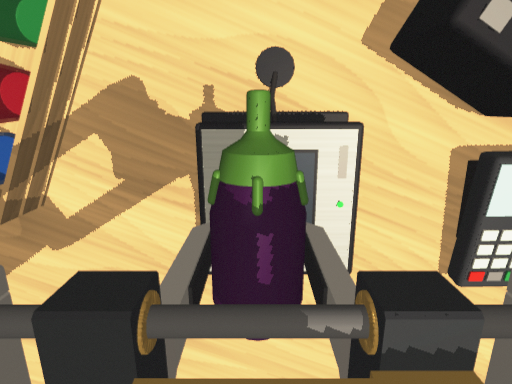

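View pics/s5.png

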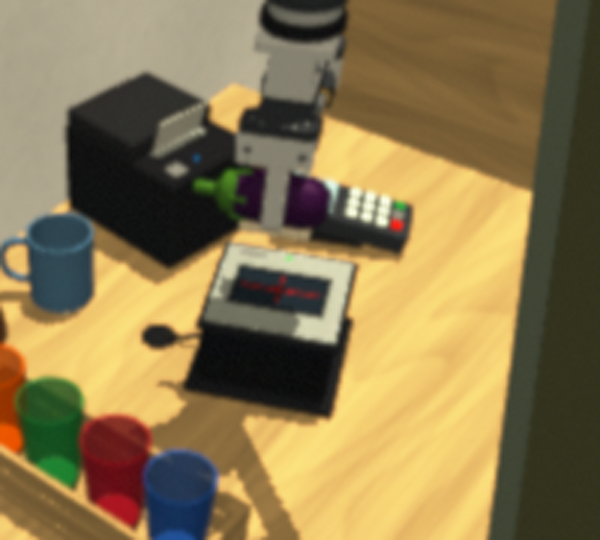

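The aubergine hangs upright, and its stem tip at wrist (258,92) hasn't moved since the lift. It is square to the scanner head, whose edges are at about cols 200–360. I'll centre it and lower it most of the way.

Request:
{"fn": "jog_arm", "kwargs": {
  "motion": [
    [[0.04,-0.002,0.004,0,0],[0.04,-0.0035,0.0065,0,0],[0.04,-0.0035,0.0065,0,0],[0.04,-0.0014,0.0032,0.004,0],[0.04,0,0,0.008,0],[0.04,0,0,0.01,0],[0.04,0,0,0.01,0],[0.04,0,0,0.01,0],[0.04,0,0,0.008,0],[0.04,0,0,0.004,0],[0.04,0,0,0,0],[0.04,0,0,0,0]]
  ]
}}

```text
time_s: 11.65
position: [561.3, -297.5, 145.6]
eef_rot: [-0.0, 0.981, 0.192, -0.0]
force: [0.7, -0.7, -1.3]
gripper_width: 51.7
```

```bash
python3 look.py 6; python3 - <<'E'
from h import *
# predicted outlines in top & side
st=env.state()
a=np.radians(22.1)
for c in("top","side"):
  for d in env.tip_of(c,"aubergine_grip")[:2]: print(c,d["centre"],d["conf"],back(cam(c),d["centre"],st["position"][2]+19)); 
  for d in env.outline_of(c,"aubergine")[:2]:
    yy,xx=np.nonzero(d["pixels"]); print(c,d["conf"],xx.min(),xx.max(),yy.min(),yy.max())
im=cv2.imread("pics/t6.png"); cv2.imwrite("pics/tc6.png",cv2.resize(im[110:250,310:470],None,fx=4,fy=4,interpolation=cv2.INTER_CUBIC))
E
```

```text
11.65 [ 561.27724036 -297.5431402   145.59188057] [[0.9265, 0.3762, -0.0005], [0.3762, -0.9265, 0.0004], [-0.0003, -0.0005, -1.0]] 22.099703287983672 [ 0.72516744 -0.74751465 -1.29828298] [-0.00374842 -0.0177094   0.01450146] 51.68630827523991
tool delta [-0.12110732 -0.41073642 21.99213603]
top [112.9, 279.8] 0.75 [293.36592177 428.41328324 165.87526344]
top [387.4, 178.7] 0.51 [ 557.37196585 -294.42759872  165.87526344]
top 0.72 374 402 148 195
top 0.71 104 122 252 297
side [316.0, 95.7] 0.6 [ 567.14705595 -310.6096934   165.87526344]
side 0.64 289 330 89 112
side 0.62 186 238 360 383
```

View pics/w6.png

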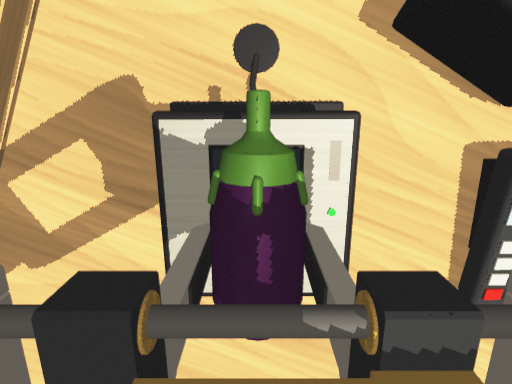

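View pics/s6.png

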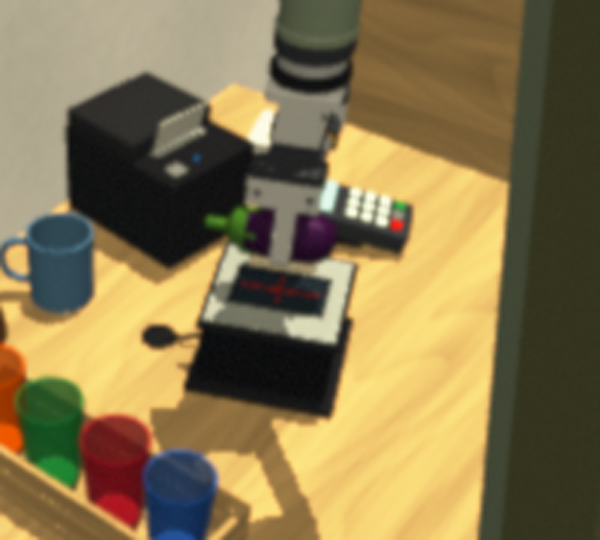

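View pics/tc6.png

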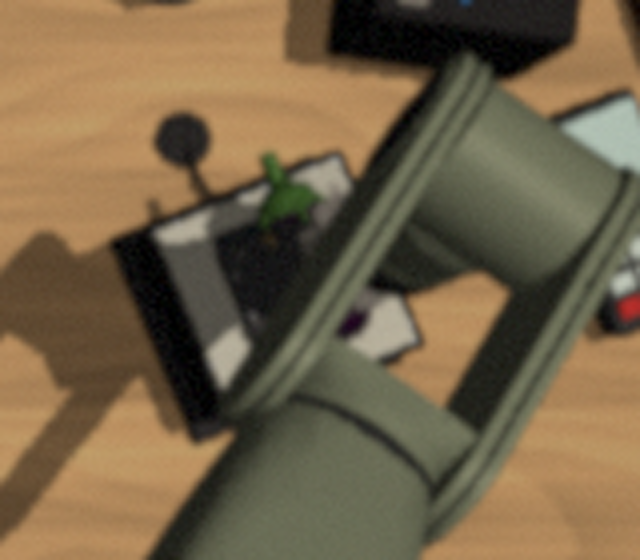

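Lateral alignment looks good. The head's corners at wrist (152,113) and (359,113) and the window's far corners at (210,146) and (305,146) are both centred on about col 256–257. I'll check the along-axis centring from those edges.

```bash
python3 - <<'E'
from h import *
st=env.state(); C=cam("wrist",st); M=R.from_quat(st["eef_rot"],scalar_first=True).as_matrix()
for q in((152,113),(359,113),(210,146),(305,146)):
    X=back(C,q,95); print(q,X.round(1),((X-st["position"])@M).round(1))
im=cv2.imread("pics/w6.png"); cv2.imwrite("pics/wc6.png",cv2.resize(im[80:220,140:380],None,fx=3.3,fy=3.3,interpolation=cv2.INTER_CUBIC))
E
```

```text
(152, 113) [ 600.1 -202.6   95. ] [ 71.5 -74.   51.5]
(359, 113) [ 655.3 -338.8   95. ] [71.4 73.  51.6]
(210, 146) [ 593.6 -248.6   95. ] [ 48.1 -33.7  51.5]
(305, 146) [ 619.6 -312.9   95. ] [48.1 35.6 51.6]
```

View pics/wc6.png

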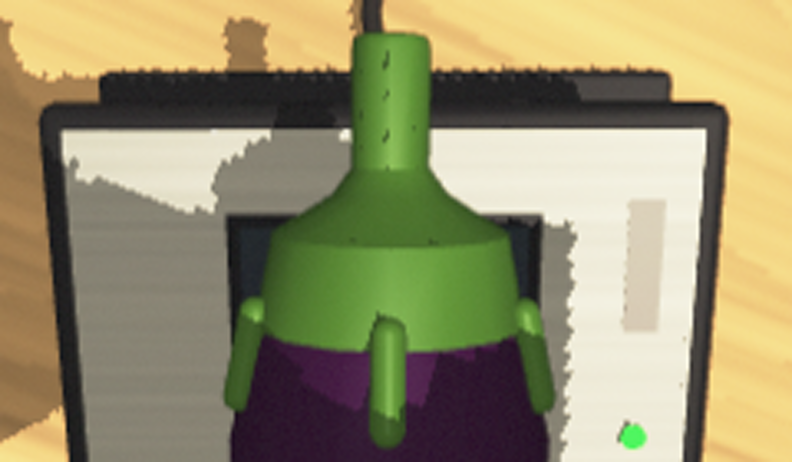

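Centring agrees to within about 1 mm. I'll make the final slow descent to a 15 mm gap.

Request:
{"fn": "jog_arm", "kwargs": {
  "motion": [
    [[0.04,0,0,0.002,0],[0.04,0,0,0.004,0],[0.04,0,0,0.005,0],[0.04,0,0,0.005,0],[0.04,0,0,0.003,0],[0.04,0,0,0.0015,0],[0.04,0,0,0.001,0],[0.04,0,0,0,0],[0.04,0,0,0,0],[0.04,0,0,0,0],[0.04,0,0,0,0],[0.04,0,0,0,0]]
  ]
}}

```text
time_s: 13.0
position: [561.5, -297.8, 124.7]
eef_rot: [0.0, 0.981, 0.192, 0.0]
force: [-0.3, 0.3, -3.1]
gripper_width: 51.8
```

```bash
python3 look.py 7; python3 - <<'E'
from h import *
im=env.read_camera("side"); cv2.imwrite("pics/sc7.png",cv2.resize(im[70:150,270:350,::-1],None,fx=7,fy=7,interpolation=cv2.INTER_CUBIC))
C=cam("side"); a=np.radians(22.1); 
# foot underside corners projected at 15mm gap in crop pixels
for z in(95,105,110,115):
  print(z,[((proj(C,(559.8+x*np.cos(a)-y*np.sin(a),-297.7+x*np.sin(a)+y*np.cos(a),z))-[270,70])*7).round().tolist() for x,y in((35,18),(-35,18),(-35,-18))])
st=env.state();print(st["position"])
E
```

```text
13.0 [ 561.51289    -297.83350848  124.74353073] [[0.9266, 0.3761, 0.0004], [0.3761, -0.9266, -0.0003], [0.0003, 0.0004, -1.0]] 22.089285236618586 [-0.33073591  0.26359933 -3.14173871] [-0.02024139 -0.01214773  0.00212632] 51.83808051612465
tool delta [-0.23731718 -0.78038831  1.1431213 ]
95 [[219.0, 341.0], [370.0, 367.0], [383.0, 320.0]]
105 [[221.0, 323.0], [373.0, 349.0], [386.0, 302.0]]
110 [[222.0, 314.0], [375.0, 340.0], [387.0, 293.0]]
115 [[223.0, 305.0], [376.0, 331.0], [389.0, 284.0]]
[ 561.36617964 -297.80707702  124.56772143]
```

View pics/sc7.png

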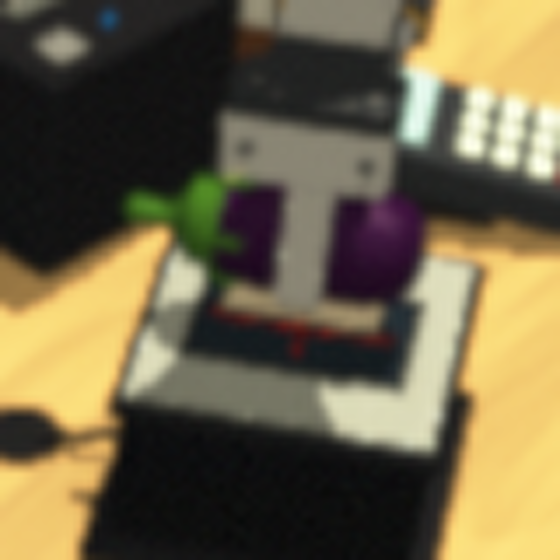

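View pics/w7.png

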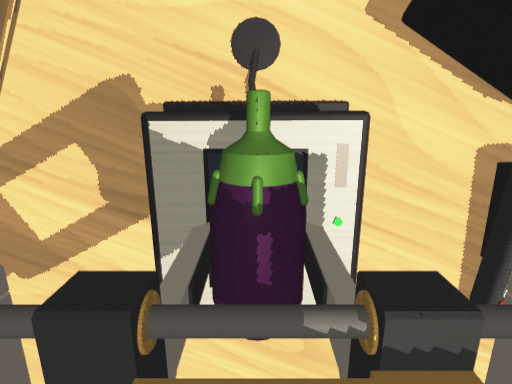

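The side crop shows the pale foot clear above the glass. Its lower edge runs from about (222,308) to (385,332), and the red line is visible below it from (213,310) to (395,342). I'll compare foot and window in the same picture to cancel camera bias.

```bash
python3 - <<'E'
from h import *
from scipy.optimize import least_squares
im=env.read_camera("side"); C=cam("side"); a=np.radians(22.1)
f=lambda x,y,z:(proj(C,(559.8+x*np.cos(a)-y*np.sin(a),-297.7+x*np.sin(a)+y*np.cos(a),z))-[280,80])*10
big=cv2.resize(im[80:135,280:345,::-1],None,fx=10,fy=10,interpolation=cv2.INTER_CUBIC)
cv2.imwrite("pics/sd7.png",big)
o=big.copy()
for q in((49,32),(-49,32),(-49,-32)): cv2.circle(o,tuple(int(v) for v in f(*q,95)),4,(0,255,0),1)
for q in((39.5,0),(-39.5,0),(0,23)): cv2.circle(o,tuple(int(v) for v in f(*q,95)),4,(0,255,255),1)
for q in((35,18),(-35,18)):
   for z in(110,118): cv2.circle(o,tuple(int(v) for v in f(*q,z)),4,(255,0,255),1)
cv2.imwrite("pics/so7.png",o)
print([f(*q,95).round() for q in((49,32),(-49,32))],[f(*q,z).round() for q in((35,18),(-35,18)) for z in (110,118)])
print(env.state()["position"])
E
```

```text
[array([161., 406.]), array([465., 459.])] [array([217., 349.]), array([220., 328.]), array([435., 386.]), array([439., 365.])]
[ 561.38394408 -297.77565629  124.52566084]
```

View pics/so7.png

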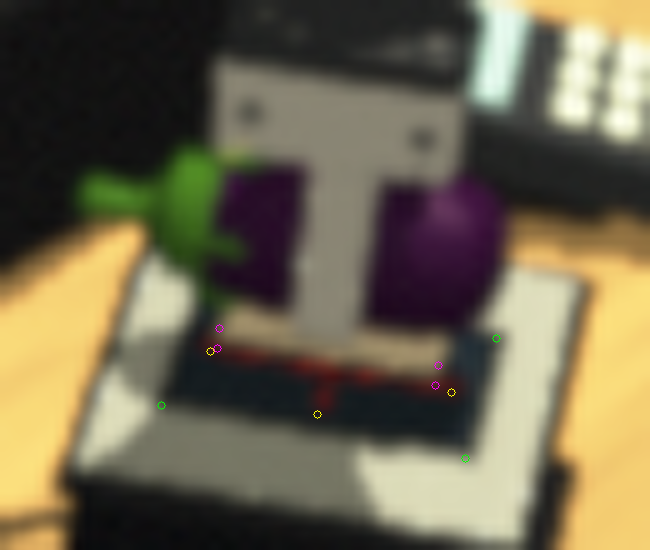

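View pics/sd7.png

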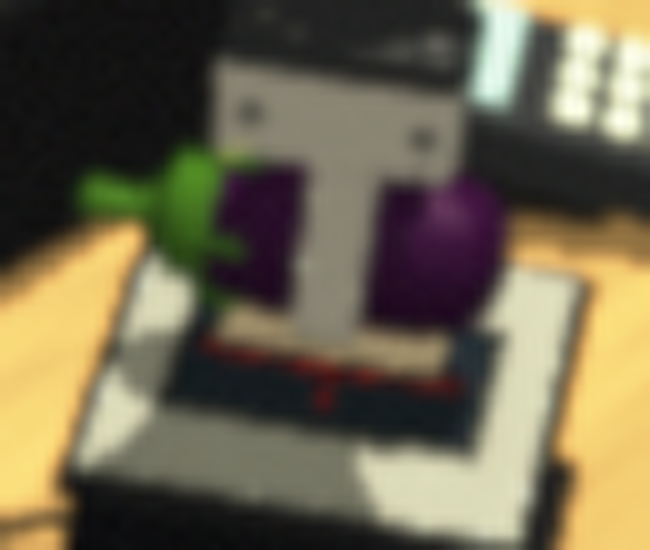

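The foot is centred on the red cross to within a pixel (about 2–3 mm), and the gap reads about 16–17 mm. I'll lower 1 mm and settle.

Request:
{"fn": "jog_arm", "kwargs": {
  "motion": [
    [[0.04,0,0,0.0005,0],[0.04,0,0,0.0005,0],[0.04,0,0,0,0],[0.04,0,0,0,0],[0.04,0,0,0,0],[0.04,0,0,0,0],[0.04,0,0,0,0],[0.04,0,0,0,0],[0.04,0,0,0,0],[0.04,0,0,0,0],[0.04,0,0,0,0],[0.04,0,0,0,0]]
  ]
}}

```text
time_s: 14.25
position: [561.3, -297.8, 123.5]
eef_rot: [0.0, 0.981, 0.192, 0.0]
force: [0.9, 0.4, -2.6]
gripper_width: 51.5
```

```bash
python3 look.py 8; python3 - <<'E'
import cv2,numpy as np
a=cv2.imread("pics/top0.png").astype(int);b=cv2.imread("pics/t8.png").astype(int)
print("tray veg/glass diff",abs(a-b)[225:265,160:205].mean(),abs(a-b)[190:220,170:205].mean(),abs(a-b)[120:225,255:290].mean())
E
```

```text
14.25 [ 561.34988116 -297.77922585  123.47051955] [[0.9266, 0.376, 0.0], [0.376, -0.9266, -0.0], [0.0, 0.0, -1.0]] 22.085207639991417 [ 0.90991766  0.42077778 -2.59800431] [-0.01941742 -0.0200959   0.05776742] 51.50763646916747
tool delta [-0.10642766 -0.66826945 -0.12951332]
tray veg/glass diff 8.584444444444445 9.79936507936508 7.72390022675737
```

View pics/t8.png

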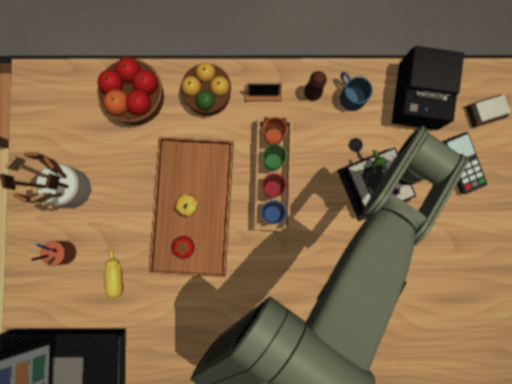

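The pepper (186,206), tomato (182,247), glasses and yellow look-alike are all where they started. The arm is steady over the scanner, so I'm handing in.

```bash
python3 -c "
from cell import env
print(env.sign_off())"
```

```text
the job is handed in; nothing more can be done
None
```

I picked the purple aubergine out of the tray with a 10 N grip and carried it over the crate of glasses. I handed the job in at about 14 s, still holding it over the scanner window with its length along the window's. Sign-off gives no verdict.

**Last checks:**
- **Position:** the arm is steady, with the tool vertical and within about 1 mm of my target. Its heading is 22.1°, against 21.4–23.1° measured for the window.
- **Grip:** the fingers are 51.5 mm apart on the 52 mm body, and the vertical force only shows the aubergine's weight.
- **Gap above the glass:** the arm's height reading puts the foot about 15 mm above the window. The side picture, taken before the last 1 mm lowering, suggested nearer 17 mm. It is blurry and only good to about 2 mm.
- **Centring:** the wrist and top views agree on the window centre to about 1–2 mm. The network's estimates from the top and side cameras sat 3–5 mm away along y, and I gave those less weight.
- **Other goods:** in the last top picture the pepper, tomato, glasses and yellow look-alike looked unmoved. I judged this by eye; shadows made the pixel comparison inconclusive.

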